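# Press a half-seated stopper home in the bench press

## Robot

A 6-joint arm with a two-finger parallel gripper is mounted at the origin on a cart in front of the work surface, level with it; the furniture and walls round the work are solid. World frame = base frame: x ahead of the robot, y to its left, z up, the work surface at z = 0. Lengths are in mm, angles in rad, forces in N, time in s.
With the tool pointing down it reaches from about 250 to 775 mm from the base axis. Payload 8.9 kg.
Tool frame: the origin (TCP) lies on the centre line of the jaws, within the pads' length; the fingertips stand 19 mm ahead of it and the grasp point (between the pads) is the TCP; x points along the fingers, y is the direction in which the jaws open and shut, and the axes are right-handed (so a half turn about x gives the same grasp; the last joint's range is limited). The gripper opens to 85 mm and grips with 20 to 120 N. Pads are 22 mm wide; open, the fingers measure 114 mm over their backs; the gripper's body (76 mm by 85 mm) begins 54 mm behind the grasp point. The pads swing forward as they close: fully open they stand 13 mm farther back than shut.
Start: joints at [1.108, 0.291, -0.153, 1.127, 0, 1.431], TCP at [167.034, 497.718, 250.305] pointing down, gripper open.
Joint ranges: [-2.52, 2.52], [-0.91, 1.74], [-1.3, 1.37], [-1.96, 2.02], [-1.52, 1.47], [-3.14, 3.14]. Speed limits (rad/s): [2.22, 2.22, 2.79, 3.14, 3.14, 3.14].

## Interface

Orientations are given as a unit quaternion [x, y, z, w].
In Python, from station import arm gives the robot as it stands. The module is installed in compiled form; this text tells all that it offers.
- The arm moves only by the tool arm_command, never from a script. Its argument "series" is one flat list of numbers, 7 for each row, row after row: the shift along the tool's x, y, z in units of 30 mm (1.0 is 30 mm), then the turn, a rotation vector about the tool's x, y, z in units of 6 degrees (1.0 is 6 degrees), then the finger opening in mm, from 0 to 85.4. A call has exactly 5 rows; each row shifts and turns the commanded pose from where the row before left it, along the tool's axes as they then stand; what a row does not reach is not made up. A row lasts 1/12 s, in which the tool goes at most 41.7 mm and 7.16 degrees, less where a joint would pass 70% of its speed; a pose out of reach is approached as far as the arm can. A call is refused whole if a number of a shift passes 1 or a number of a turn 1, either way. A call with a gripper value outside its range is refused whole. The fingers move at their own pace and stop on an object; "squeeze" is the grip in N (left out, the last holds). Time passes only in rows, so rows that do not move let the fingers close, or fill a call up. It gives the time, the measured TCP pose, the force and the opening at its end, in the units of the state.
- arm.sense(): the state, without advancing time (a new reading comes with each control period).
- arm.grab_frame(name): name is "side" or "top" or "wrist"; returns (picture, depth): 480x640x3 uint8, red, green, blue; 480x640 float32, mm along the optical axis (not along the pixel's ray), 0 where there is no reading.
- arm.camera_info(name): a dict with "intrinsics" (3x3 intrinsics, pixels), "position" and "orientation" of the camera in the world; the wrist camera has in their place "tool_from_camera" (4x4, takes a point from camera to tool coordinates, whose origin is the TCP and whose axes are the tool frame's). Camera axes: x right, y up, looking along -z (the intrinsics and any distortion apply to the point x, -y, -z); pixel columns grow to the right and rows downward; lengths in mm; the calibration is good to about 2 mm. A picture is of the moment at which its call begins: read the wrist's pose just before it. camera_info takes no time and is no camera call.
- arm.sign_off(): hands the job in, once; it reports no verdict.
Trained networks look in the newest picture that a camera, given by its name, has taken for a name from the list of things; names that differ only in an ending like _2 or _b are one class to them, and where a whole thing is asked for, a point or a joint stands for the part that bears it (a point fixed in the world has none). Each returns a list of dicts, best first, with "conf" (0 to 1); they miss things now and then, are a little off and sometimes report something else, mostly with a low value. They report only what shows in the picture. A call takes as long as a camera call. They do not tell look-alikes from the thing itself.
- arm.look_for(camera, thing): "xy" ([column, row] in pixels, amid what is visible of it).
- arm.regions_of(camera, thing): "mask" (480x640 bool, what is visible of it) and "xy" ([column, row] in pixels, amid what is visible of it).
- arm.pinpoint(camera, thing): "xy" ([column, row] in pixels: a listed point, or the origin of a listed thing).
The state is a dict: "time_s": time; "q": joint angles; "qd": joint speeds; "joint_efforts": joint torques, N m; "position": TCP position; "tool_rot": TCP orientation; "contact_force": force on the tool from outside, world axes, zero at the start; "ft_torque": the same for the moment, N m; "finger_gap": finger opening in mm.
Only numpy, scipy, OpenCV 4.12 (cv2) and the standard library are available. Lean on these libraries where they do the work, as an engineer would, in place of code of your own. Each camera call takes 0.05 s, during which the arm holds its last target.

## Task

Seat the half-inserted stopper of the vial in the bench press: push the shuttle by its handle all the way in under the plunger, press the spring plunger's head down until it comes up solid against its stop, with the stopper fully home, and keep that firm but gentle pressure on for a good second. Then let the plunger come fully up again and draw the shuttle all the way back out, with the vial still upright in its nest. Touch the vial with nothing but the press, do not ram the plunger, and leave the things standing around where they are.

Things in the scene. Friction and masses are not known exactly. Their poses are not given: they have to be found in the camera images.
- press: The bench stoppering press, screwed down: aluminium base plate 200 x 110 x 12 mm, two upright steel posts and a grey bridge (z 138 to 162 mm) that holds the plunger. Origin: on the table, straight below the plunger's axis; z up; +x is the direction in which the shuttle goes in (the posts stand 55 mm to +x), y across. Bridge: x = -25 to +73 mm, y = -50 to +50 mm.
- plunger: The spring plunger: black mushroom head, steel stem with spring, round white foot 26 mm across. Origin: centre of the foot's underside, 114 mm above the table at rest. It goes straight down and springs back. After 15 to 17 mm the foot meets the half-seated stopper, which slides at about 8 N; after about 22 mm the stopper is home and all is solid: the stop. Spring: 4 N at first, 7 N there.
- head_top (a point): Centre of the flat top of the plunger's mushroom head (head 44 mm across, flat 34 mm), 222 mm above the table at rest. It is pressed straight down. At the stop 20 to 30 N on the head make a firm, gentle pressure: 7 N of it goes into the spring, the rest onto the vial, which needs at least 12 N. About 38 N on the head (over 32 N on the vial) breaks the glass.
- shuttle (a joint): Travel of the shuttle, m: 0 = fully out (start), 0.065 = fully in against its back stop, nest under the plunger. It moves along the press's x axis, with about 3 N of friction, and stays where it is left.
- handle (a point): Centre of the shuttle's upright black handle, 50 mm above the table: a slab 12 mm thick along the press's x, 64 mm wide along y, from 16 to 74 mm above the table; both of its faces can be pushed. It stands 130 mm from the nest's centre to -x; between them lies only the flat shuttle plate, top 20 mm above the table.
- nest (a point): Centre of the shuttle's nest, on the plate's top 20 mm above the table: a white ring, 43 mm across and 18 mm high, in which the vial stands with 1.8 mm of play all round.
- vial: The glass vial with its stopper: 30 mm across, 67 mm high without stopper, loose, standing in the nest. Origin: centre of its underside, z up.
- stopper (a joint): How far the stopper (dark rubber, flange 21 mm across and 5 mm thick) has gone down, m: 0 to 0.002 at the start (its flange up to 7 mm above the vial's mouth), 0.007 = fully home, flange on the mouth. It stays where it is pressed to.
- ram_axis (a point): Point on the plunger's axis at the height of the shuttle plate's top, where the nest's centre comes when the shuttle is fully in.
- waiting_a_mid (a point): Centre of an open vial, 30 mm across, 67 mm high, standing beside the press; leave it alone.
- waiting_b_mid (a point): Centre of a capped vial, 30 mm across, 75 mm high, standing beside the press; leave it alone.
- bin: Plastic bin of stoppers, 90 x 120 x 50 mm, in front of the robot on the table, origin under its centre; leave it alone.
- fallen: Capped vial lying on its side, about 78 x 63 x 30 mm, origin underneath it; leave it alone.
Mind the look-alikes: they are no part of the job. What is shaped like the vial but red is not meant.

How it is judged (in metres and radians):
On the way, in this order (a step that is already met when the one before it is completed fails the run):
1. the shuttle is fully in (within 3 mm), the vial upright under the plunger (value of joint shuttle above 0.062 m and angle between vial's own z axis and vertical below 0.1 rad), for 0.2 s.
2. the plunger is pressed solid on the home stopper, 12 N or more on the vial, for 0.6 s (contact force between plunger and vial above 12 N and value of joint stopper above 0.006 m and z of head_top in the frame of press below 0.203 m and value of joint shuttle above 0.062 m), for 0.6 s.
3. the plunger is fully up again (z of head_top in the frame of press above 0.22 m), for 0.1 s.
At the end, for the whole second after the job is handed in: The stopper is home (within 1 mm), the plunger fully up (within 2 mm), the shuttle fully out (within 4 mm), and the vial stands still and upright (within 0.1 rad) on the floor of its nest (within 5 mm of its centre) (value of joint stopper above 0.006 m and z of head_top in the frame of press above 0.22 m and value of joint shuttle below 0.004 m and horizontal distance between vial and nest below 0.005 m and z of vial in the frame of nest below 0.004 m and angle between vial's own z axis and vertical below 0.1 rad and linear speed of vial below 0.02 m/s); the robot touches nothing.
It fails at once if the vial is crushed: more than 32 N between the plunger and the vial (contact force between plunger and vial above 32 N).
It fails at once if the robot touches the vial (contact force between any of the fingers, the arm and vial above 0.5 N).
It fails at once if a bystander is moved by more than 30 mm (distance of any of waiting_a_mid, waiting_b_mid, bin, fallen from where it was at the start of the episode above 0.03 m).
It also fails if it takes over 61 s, if anything falls off the work surface, if the arm or the gripper's body presses on something with over 40 N, if the wrist force passes 120 N, or if a joint passes its speed limit or range.

## Working session

There is one attempt and no reset: what is moved stays moved. The work goes in short steps, Python scripts to look and compute and a tool call to move; the robot and the scene stay as the last step left them, time stands still between calls to the robot, and variables do not carry over. Pictures are saved under pics/ and viewed, and the job is handed in when it is done.

Besides the shell and the picture viewer there is one more tool, called after "Emit:" as name(argument=value, ...), one argument or row to a line, values as JSON. arm_command: Moves the arm, as the interface text tells. Its arguments: {"type":"object","properties":{"series":{"type":"array","items":{"type":"number"}},"squeeze":{"type":"number"}},"required":["series"]}

```bash
mkdir -p pics; cat > h.py <<'E'
import numpy as np, cv2
from scipy.spatial.transform import Rotation as R
from station import arm
def cam(name):
    i=arm.camera_info(name); K=np.array(i["intrinsics"])
    if "position" in i:
        return K,R.from_quat(i["orientation"]).as_matrix(),np.array(i["position"]),i
    s=arm.sense(); T=np.eye(4);T[:3,:3]=R.from_quat(s["tool_rot"]).as_matrix();T[:3,3]=s["position"]
    M=T@np.array(i["tool_from_camera"]); return K,M[:3,:3],M[:3,3],i
def ray(c,uv):
    K,Rm,p,_=c; d=np.linalg.inv(K)@[uv[0],uv[1],1]; return Rm@np.array([d[0],-d[1],-d[2]])
def at_z(c,uv,z):
    d=ray(c,uv); return c[2]+d*(z-c[2][2])/d[2]
def at_d(c,uv,dep):
    return c[2]+ray(c,uv)*dep
def proj(c,P):
    K,Rm,p,_=c; q=Rm.T@(np.asarray(P,float)-p); u=K@[q[0],-q[1],-q[2]]; return u[:2]/u[2]
def save(name,pic): cv2.imwrite(name,cv2.cvtColor(pic,cv2.COLOR_RGB2BGR))
E
python3 - <<'E'
from h import *
s=arm.sense(); print({k:np.round(v,3) for k,v in s.items()})
print(R.from_quat(s["tool_rot"]).as_matrix().round(3))
for n in ["side","top"]:
    c=cam(n); print(n,c[3])
    p,d=arm.grab_frame(n); save(f"pics/{n}0.png",p); np.save(f"{n}0.npy",d)
    for t in ["press","head_top","handle","nest","vial","waiting_a_mid","bin","fallen"]:
        print(t,[(np.round(r["xy"]),round(r["conf"],2)) for r in arm.pinpoint(n,t)][:5])
print(cam("wrist")[3])
E
```

```text
{'time_s': np.float64(0.0), 'q': array([ 1.108,  0.291, -0.154,  1.127, -0.   ,  1.431]), 'qd': array([ 0.   ,  0.   ,  0.   , -0.   , -0.001, -0.   ]), 'joint_efforts': array([ 1.0000e-03, -5.3714e+01,  3.3137e+01,  1.6000e-02,  0.0000e+00,
        0.0000e+00]), 'position': array([166.868, 497.333, 249.738]), 'tool_rot': array([ 0.114,  0.698, -0.114,  0.698]), 'contact_force': array([-0.193,  0.198,  0.73 ]), 'ft_torque': array([-0.058,  0.022,  0.013]), 'finger_gap': np.float64(85.737)}
[[-0.001  0.318  0.948]
 [-0.001  0.948 -0.318]
 [-1.    -0.001 -0.   ]]
side {'intrinsics': array([[484.54751887,   0.        , 319.49931132],
       [  0.        , 484.54751887, 237.03447066],
       [  0.        ,   0.        ,   1.        ]]), 'position': array([ 533.0289994 , 1044.12727317,  612.599472  ]), 'orientation': array([-0.01383277,  0.51424437,  0.85745722, -0.01133602])}
press [(array([309., 317.]), 0.71)]
head_top [(array([304., 220.]), 0.58)]
handle [(array([331., 368.]), 0.79)]
nest [(array([317., 330.]), 0.82)]
vial [(array([314., 332.]), 0.91), (array([243., 354.]), 0.64), (arr
[... 699 characters left out ...]
ray([273., 254.]), 0.68), (array([253., 204.]), 0.51)]
waiting_a_mid [(array([283., 200.]), 0.6)]
bin [(array([399., 311.]), 0.76)]
fallen [(array([352., 316.]), 0.73)]
{'intrinsics': array([[399.02517911,   0.        , 308.95918501],
       [  0.        , 399.02517911, 241.51888908],
       [  0.        ,   0.        ,   1.        ]]), 'tool_from_camera': array([[-8.83141166e-05,  2.87469257e-01, -9.57789861e-01,
        -1.22987091e+02],
       [ 9.99999909e-01,  4.24667253e-04,  3.52526920e-05,
         2.51501948e-01],
       [ 4.16876055e-04, -9.57789771e-01, -2.87469268e-01,
        -7.18883833e+01],
       [ 0.00000000e+00,  0.00000000e+00,  0.00000000e+00,
         1.00000000e+00]])}
```

View pics/side0.png

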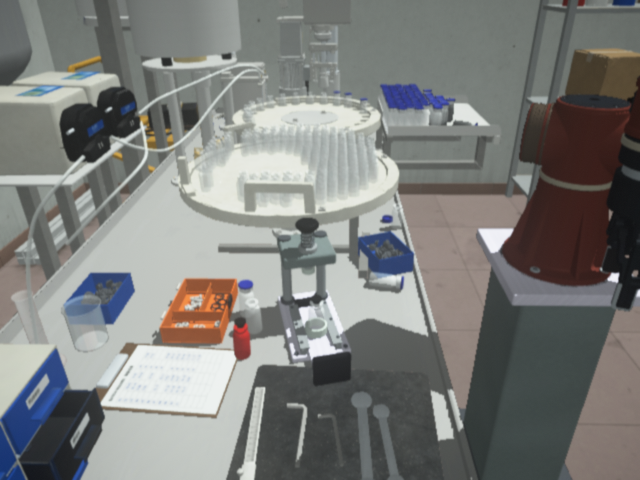

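View pics/top0.png

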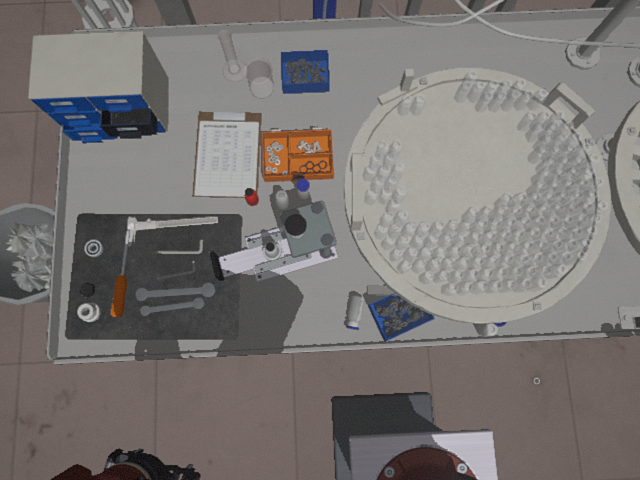

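```bash
python3 - <<'E'
from h import *
T=cam("top");S=cam("side"); dt=np.load("top0.npy");ds=np.load("side0.npy")
for n,uv,z in [("press",(297,244),0),("head",(293,222),222),("handle",(217,268),50),("nest",(271,255),20),("vial",(273,254),20),("bin",(399,311),0),("fallen",(352,316),0),("wait",(283,200),35)]:
    print("top",n,at_z(T,uv,z).round(1), at_d(T,uv,dt[uv[1],uv[0]]).round(1))
for n,uv,z in [("press",(309,317),0),("head",(304,220),222),("handle",(331,368),50),("nest",(317,330),20),("fallen",(386,287),0)]:
    print("side",n,at_z(S,uv,z).round(1), at_d(S,uv,ds[uv[1],uv[0]]).round(1))
E
```

```text
top press [594.2 257.8   0. ] [560.9 253.  165.1]
top head [593.9 257.4 222. ] [ 351.2  222.5 1202.7]
top handle [537.  440.2  50. ] [532.9 435.3  75.6]
top nest [566.7 319.2  20. ] [558.3 315.4  66.4]
top vial [568.9 314.4  20. ] [559.8 310.6  69.6]
top bin [423.8  26.4   0. ] [422.   31.2  29.4]
top fallen [417.4 136.6   0. ] [ 351.2  222.5 1202.7]
top wait [694.9 285.8  35. ] [685.3 284.   67.8]
side press [588.9 245.5   0. ] [583.2 326.2  61.9]
side head [593.1 246.6 222. ] [593.  248.  222.7]
side handle [541.2 445.3  50. ] [541.1 449.7  54.1]
side nest [569.6 311.6  20. ] [568.4 336.2  39.9]
side fallen [421.8 133.3   0. ] [423.2 144.7   7.7]
```

```bash
python3 - <<'E'
from h import *
import cv2
for n,box in [("top",(200,160,360,300)),("side",(220,200,420,400))]:
    p=cv2.imread(f"pics/{n}0.png"); x0,y0,x1,y1=box
    cv2.imwrite(f"pics/{n}crop.png",cv2.resize(p[y0:y1,x0:x1],None,fx=4 if n=="top" else 3,fy=4 if n=="top" else 3,interpolation=cv2.INTER_CUBIC)) 
def cloud(n,box):
    c=cam(n);d=np.load(f"{n}0.npy");x0,y0,x1,y1=box
    v,u=np.mgrid[y0:y1,x0:x1]; dd=d[y0:y1,x0:x1]; m=dd>0
    K,Rm,p,_=c; q=np.stack([u[m],v[m],np.ones(m.sum())]).T@np.linalg.inv(K).T
    return p+(q*[1,-1,-1]*dd[m][:,None])@Rm.T
for n,box in [("top",(200,160,360,300)),("side",(220,200,420,400))]:
    P=cloud(n,box)
    def rect(m):
        if m.sum()>4:
            r=cv2.minAreaRect(P[m][:,:2].astype(np.float32)); print("  ",m.sum(),np.round(r[0],1),np.round(r[1],1),round(r[2],1))
    near=lambda x,y,r:np.hypot(P[:,0]-x,P[:,1]-y)<r
    print(n,"handle"); rect(near(539,443,50)&(P[:,2]>66)&(P[:,2]<82)); rect(near(539,443,50)&(P[:,2]>35)&(P[:,2]<82))
    print("head");rect(near(593,249,50)&(P[:,2]>214)&(P[:,2]<230))
    print("bridge");rect(near(593,230,95)&(P[:,2]>156)&(P[:,2]<168))
    print("nest");rect(near(568,314,28)&(P[:,2]>33)&(P[:,2]<43))
    print("vialtop");rect(near(568,314,28)&(P[:,2]>80)&(P[:,2]<102))
E
```

```text
top handle
   159 [541.8 441.4] [63.6 12.3] 14.4
   219 [541.8 441.2] [63.7 12.6] 14.4
head
   374 [589.3 253.2] [42.4 42.7] 21.3
bridge
   1694 [599.7 211.5] [100.7 135.5] 13.7
nest
   93 [572.9 314.2] [43.7 41.2] 39.4
vialtop
   102 [572.1 314.3] [23.7 23.7] 62.3
side handle
   304 [540.8 444.1] [63.4 14. ] 14.9
   859 [540.7 444.5] [63.5 14.5] 15.7
head
   270 [587.9 257.9] [42.1 39.6] 3.4
bridge
   1196 [599.3 211.9] [ 99.7 142.5] 14.6
nest
   161 [571.4 322. ] [40.4 33.6] 5.5
vialtop
   157 [570.3 317.3] [22.1 24.7] 1.7
```

View pics/topcrop.png

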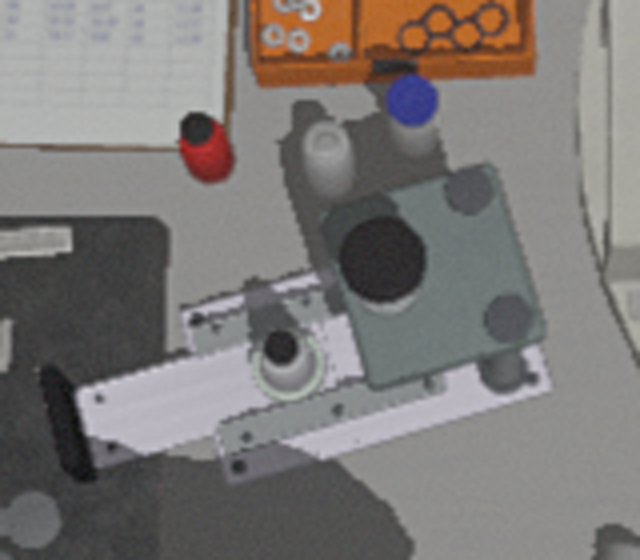

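View pics/sidecrop.png

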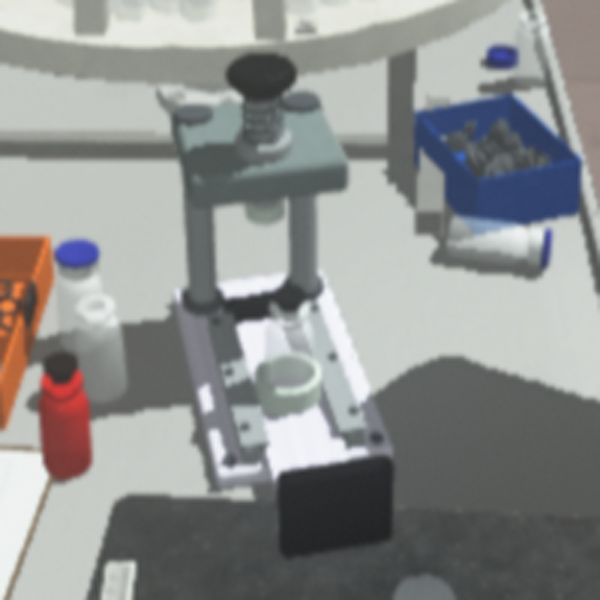

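```bash
cat >> h.py <<'E'
HX=np.array([0.249,-0.9685,0]) # press x
HANDLE=np.array([541.3,442.5,50]); AX=np.array([589.8,253.5,222])
YT=-HX
def state():
    s=arm.sense(); return s,np.array(s["position"]),R.from_quat(s["tool_rot"]).as_matrix()
def target_rot(y=YT):
    x=np.array([0,0,-1.]); y=y/np.linalg.norm(y); return np.stack([x,y,np.cross(x,y)],1)
def plan(p1,n,M1=None,gap=85,dec=3):
    s,p,M=state(); M1=target_rot() if M1 is None else M1
    rv=R.from_matrix(M.T@M1).as_rotvec(degrees=True)/6/n; rv=rv.round(dec)
    p0=p.copy(); out=[]
    for i in range(n):
        tgt=p0+(np.array(p1)-p0)*(i+1)/n
        d=(M.T@(tgt-p)/30).round(dec); out.append(list(d)+list(rv)+[gap]); p=p+M@d*30
        M=M@R.from_rotvec(rv*6,degrees=True).as_matrix()
    out=np.array(out)+0.
    for k in range(0,n,5): print(", ".join(f"{v:g}" for v in out[k:k+5].ravel()))
    print("end",p.round(1),"max",abs(out[:,:6]).max())
E
python3 - <<'E'
from h import *
plan([541.3,442.5,180],15,gap=40)
E
```

```text
0.156, 0.148, 0.828, -0.366, 0, 0, 40, 0.156, 0.117, 0.832, -0.366, 0, 0, 40, 0.157, 0.084, 0.837, -0.366, 0, 0, 40, 0.156, 0.053, 0.839, -0.366, 0, 0, 40, 0.156, 0.02, 0.84, -0.366, 0, 0, 40
0.156, -0.012, 0.841, -0.366, 0, 0, 40, 0.157, -0.045, 0.839, -0.366, 0, 0, 40, 0.156, -0.076, 0.837, -0.366, 0, 0, 40, 0.156, -0.108, 0.834, -0.366, 0, 0, 40, 0.156, -0.141, 0.829, -0.366, 0, 0, 40
0.157, -0.172, 0.823, -0.366, 0, 0, 40, 0.156, -0.203, 0.816, -0.366, 0, 0, 40, 0.156, -0.234, 0.807, -0.366, 0, 0, 40, 0.156, -0.266, 0.798, -0.366, 0, 0, 40, 0.157, -0.295, 0.787, -0.366, 0, 0, 40
end [541.3 442.5 180. ] max 0.841
```

Emit:
arm_command(
  series=[0.156, 0.15, 0.83, -0.366, 0, 0, 40, 0.156, 0.12, 0.83, -0.366, 0, 0, 40, 0.156, 0.085, 0.835, -0.366, 0, 0, 40, 0.156, 0.05, 0.84, -0.366, 0, 0, 40, 0.156, 0.02, 0.84, -0.366, 0, 0, 40],
)

```text
time_s: 1.32
position: [292.9, 479.2, 226.8]
tool_rot: [0.046, 0.706, -0.046, 0.706]
contact_force: [0.1, 0.9, 0.4]
finger_gap: 40.2
```

Emit:
arm_command(
  series=[0.156, -0.01, 0.84, -0.366, 0, 0, 40, 0.156, -0.045, 0.84, -0.366, 0, 0, 40, 0.156, -0.075, 0.84, -0.366, 0, 0, 40, 0.156, -0.11, 0.835, -0.366, 0, 0, 40, 0.156, -0.14, 0.83, -0.366, 0, 0, 40],
)

```text
time_s: 1.73
position: [417.9, 460.7, 203.2]
tool_rot: [-0.022, 0.707, 0.022, 0.707]
contact_force: [0.6, 0.5, 0.1]
finger_gap: 40.1
```

Emit:
arm_command(
  series=[0.156, -0.17, 0.82, -0.366, 0, 0, 40, 0.156, -0.2, 0.815, -0.366, 0, 0, 40, 0.156, -0.235, 0.805, -0.366, 0, 0, 40, 0.156, -0.265, 0.8, -0.366, 0, 0, 40, 0.156, -0.295, 0.785, -0.366, 0, 0, 40],
)

```text
time_s: 2.15
position: [542.5, 442.4, 179.7]
tool_rot: [-0.089, 0.701, 0.089, 0.701]
contact_force: [1.2, 0.3, 0.6]
finger_gap: 39.9
```

```bash
python3 - <<'E'
from h import *
s,p,M=state(); print(s["time_s"],p.round(1),M.round(3).tolist(),s["finger_gap"],s["contact_force"].round(2) if hasattr(s["contact_force"],"round") else s["contact_force"])
pic,d=arm.grab_frame("wrist"); save("pics/w1.png",pic); c=cam("wrist")
print([(r["xy"],r["conf"]) for r in arm.pinpoint("wrist","handle")], proj(c,HANDLE))
v,u=np.mgrid[0:480,0:640]; m=d>0
q=np.stack([u[m],v[m],np.ones(m.sum())]).T@np.linalg.inv(c[0]).T
P=c[2]+(q*[1,-1,-1]*d[m][:,None])@c[1].T
k=(np.hypot(P[:,0]-541,P[:,1]-442)<50)&(P[:,2]>66)&(P[:,2]<82)
print(k.sum(), cv2.minAreaRect(P[k][:,:2].astype(np.float32)) if k.sum()>5 else 0)
plan([541.3,442.5,57],5,gap=40)
E
```

```text
2.15 [542.5 442.4 179.7] [[-0.0, -0.25, 0.968], [-0.0, 0.968, 0.25], [-1.0, -0.0, -0.0]] 39.87900992999083 [1.17 0.29 0.57]
[([310.7, 235.3], 0.87), ([131.4, 219.3], 0.29)] [314.4929153  229.55269727]
1919 ((547.0972900390625, 440.1968994140625), (63.624515533447266, 12.01435661315918), 13.999929428100586)
0.809, 0.014, -0.017, -0.004, 0, 0.002, 40, 0.81, 0.013, -0.017, -0.004, 0, 0.002, 40, 0.809, 0.014, -0.017, -0.004, 0, 0.002, 40, 0.81, 0.013, -0.017, -0.004, 0, 0.002, 40, 0.809, 0.013, -0.017, -0.004, 0, 0.002, 40
end [541.3 442.5  57. ] max 0.81
```

View pics/w1.png

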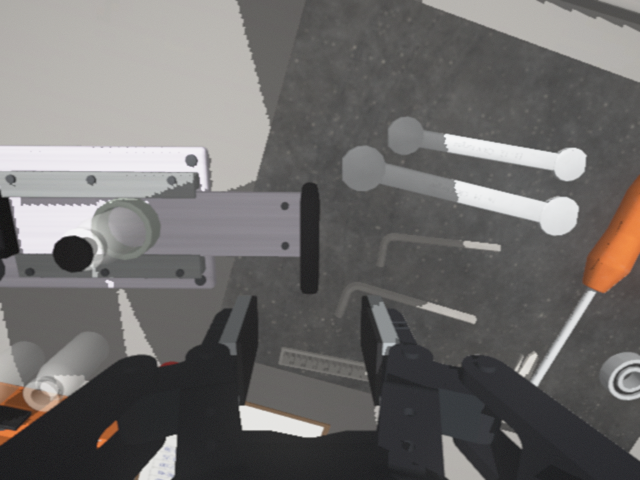

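The wrist picture shows the handle (310, 237) lying between the fingers' columns, consistent with top and side to a few mm. The target is the stoppered vial in the nest at (75, 252)/(125, 228); look-alikes are the two waiting vials at the lower left, with the red one and the fallen one elsewhere.

Emit:
arm_command(
  series=[0.8, 0.01, 0, 0, 0, 0, 40, 0.8, 0.01, 0, 0, 0, 0, 40, 0.8, 0.01, 0, 0, 0, 0, 40, 0.8, 0, 0, 0, 0, 0, 40, 0.8, 0, 0, 0, 0, 0, 40],
)

```text
time_s: 2.67
position: [540.3, 443.9, 59.2]
tool_rot: [-0.088, 0.702, 0.089, 0.701]
contact_force: [0.3, -0.0, -0.3]
finger_gap: 40.0
```

```bash
python3 - <<'E'
from h import *
s,p,M=state(); print(p.round(1),s["contact_force"])
pic,d=arm.grab_frame("wrist"); save("pics/w2.png",pic)
pic,d=arm.grab_frame("side"); save("pics/s2.png",cv2.resize(pic[200:400,220:420],None,fx=3,fy=3))
E
```

```text
[540.3 443.9  59.2] [ 0.31243987 -0.04485205 -0.28293479]
```

View pics/w2.png

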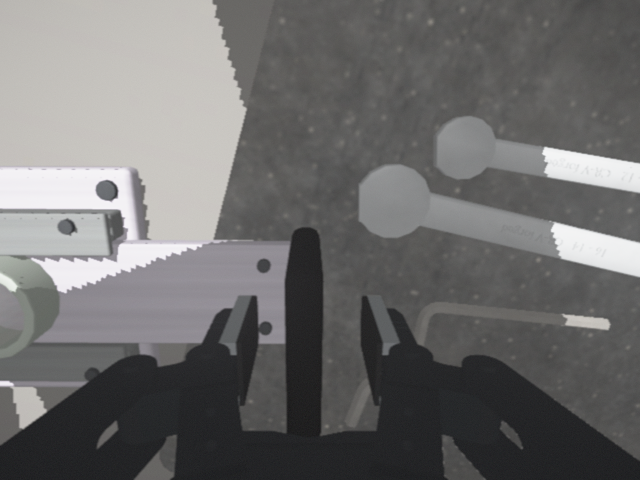

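View pics/s2.png

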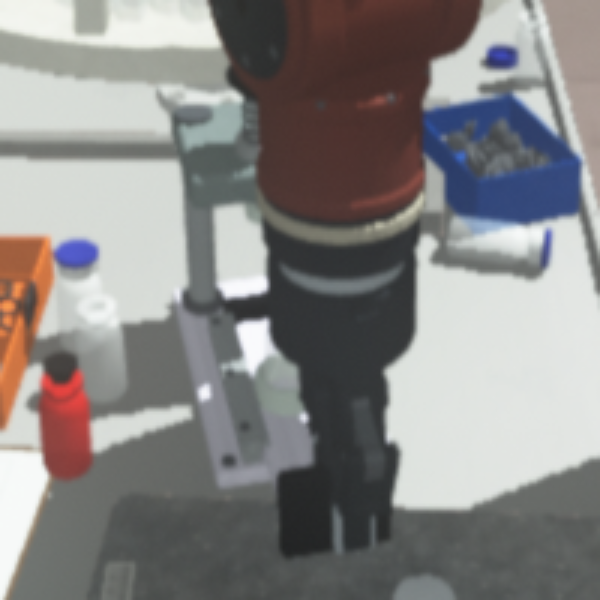

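Emit:
arm_command(
  series=[0.05, 0, 0.1, 0, 0, 0, 18, 0.05, 0, 0.1, 0, 0, 0, 18, 0, 0, 0, 0, 0, 0, 18, 0, 0, 0, 0, 0, 0, 18, 0, -0.1, 0, 0, 0, 0, 18],
  squeeze=20,
)

```text
time_s: 3.18
position: [548.1, 442.9, 58.3]
tool_rot: [-0.088, 0.701, 0.089, 0.702]
contact_force: [-1.2, 0.2, -0.5]
finger_gap: 17.9
```

Emit:
arm_command(
  series=[0, -0.1, 0, 0, 0, 0, 18, 0, -0.1, 0, 0, 0, 0, 18, 0, -0.1, 0, 0, 0, 0, 18, 0, -0.12, 0, 0, 0, 0, 18, 0, -0.12, 0, 0, 0, 0, 18],
)

```text
time_s: 3.6
position: [551.8, 426.4, 57.4]
tool_rot: [-0.088, 0.701, 0.089, 0.702]
contact_force: [-0.3, 4.6, 1.8]
finger_gap: 17.8
```

Emit:
arm_command(
  series=[0, -0.13, 0, 0, 0, 0, 18, 0, -0.13, 0, 0, 0, 0, 18, 0, -0.13, 0, 0, 0, 0, 18, 0, -0.13, 0, 0, 0, 0, 18, 0, -0.13, 0, 0, 0, 0, 18],
)

```text
time_s: 4.02
position: [556.5, 407.2, 57.1]
tool_rot: [-0.089, 0.702, 0.089, 0.702]
contact_force: [-0.2, 3.7, 1.7]
finger_gap: 17.9
```

Emit:
arm_command(
  series=[0, -0.13, 0, 0, 0, 0, 18, 0, -0.13, 0, 0, 0, 0, 18, 0, -0.13, 0, 0, 0, 0, 18, 0, -0.12, 0, 0, 0, 0, 18, 0, -0.1, 0, 0, 0, 0, 18],
)

```text
time_s: 4.43
position: [561.0, 389.4, 57.1]
tool_rot: [-0.089, 0.702, 0.088, 0.701]
contact_force: [-0.2, 3.4, 2.9]
finger_gap: 17.8
```

Emit:
arm_command(
  series=[0, -0.06, 0, 0, 0, 0, 18, 0, -0.06, 0, 0, 0, 0, 18, 0, -0.06, 0, 0, 0, 0, 18, 0, -0.04, 0, 0, 0, 0, 18, 0, -0.04, 0, 0, 0, 0, 18],
)

```text
time_s: 4.85
position: [562.9, 382.3, 57.1]
tool_rot: [-0.089, 0.702, 0.089, 0.701]
contact_force: [-0.0, 3.1, 2.0]
finger_gap: 17.9
```

Emit:
arm_command(
  series=[0, -0.04, 0, 0, 0, 0, 18, 0, -0.04, 0, 0, 0, 0, 18, 0, -0.04, 0, 0, 0, 0, 18, 0, -0.03, 0, 0, 0, 0, 18, 0, -0.03, 0, 0, 0, 0, 18],
)

```text
time_s: 5.27
position: [564.0, 377.8, 57.1]
tool_rot: [-0.088, 0.702, 0.089, 0.701]
contact_force: [-4.0, 9.6, 1.3]
finger_gap: 17.7
```

Emit:
arm_command(
  series=[0, -0.03, 0, 0, 0, 0, 18, 0, -0.03, 0, 0, 0, 0, 18, 0, -0.02, 0, 0, 0, 0, 18, 0, -0.02, 0, 0, 0, 0, 18, 0, -0.02, 0, 0, 0, 0, 18],
)

```text
time_s: 5.68
position: [564.0, 377.7, 57.1]
tool_rot: [-0.087, 0.702, 0.092, 0.701]
contact_force: [-6.3, 23.0, -2.0]
finger_gap: 18.0
```

The shuttle is against its back stop (23 N; TCP y 377.7 against the predicted 376.7). Next I back off, open and lift.

Emit:
arm_command(
  series=[0, 0.04, 0, 0, 0, 0, 40, 0, 0.04, 0, 0, 0, 0, 40, 0, 0.02, 0, 0, 0, 0, 40, -0.1, 0, 0, 0, 0, 0, 40, -0.3, 0, 0, 0, 0, 0, 40],
)

```text
time_s: 6.1
position: [563.8, 375.6, 68.2]
tool_rot: [-0.089, 0.702, 0.088, 0.701]
contact_force: [-0.3, 0.3, -1.1]
finger_gap: 39.7
```

Emit:
arm_command(
  series=[-0.7, 0, 0, 0, 0, 0, 40, -1, 0, 0, 0, 0, 0, 40, -1, 0, 0, 0, 0, 0, 40, -1, 0, 0, 0, 0, 0, 40, -1, 0, 0, 0, 0, 0, 20],
)

```text
time_s: 6.52
position: [564.5, 376.1, 212.6]
tool_rot: [-0.088, 0.701, 0.088, 0.702]
contact_force: [0.0, 0.6, 0.5]
finger_gap: 29.2
```

Emit:
arm_command(
  series=[-0.8, 0, 0, 0, 0, 0, 0, -0.8, 0, 0, 0, 0, 0, 0, -0.5, 0, 0, 0, 0, 0, 0, 0, 0, 0, 0, 0, 0, 0, 0, 0, 0, 0, 0, 0, 0],
)

```text
time_s: 6.93
position: [564.9, 376.4, 274.3]
tool_rot: [-0.088, 0.701, 0.089, 0.702]
contact_force: [-0.1, -0.4, -0.7]
finger_gap: 0.4
```

```bash
cat >> h.py <<'E'
def pts(n,d):
    c=cam(n);v,u=np.mgrid[0:480,0:640]; m=d>0
    q=np.stack([u[m],v[m],np.ones(m.sum())]).T@np.linalg.inv(c[0]).T
    return c[2]+(q*[1,-1,-1]*d[m][:,None])@c[1].T
def rect(P,x,y,r,z0,z1):
    k=(np.hypot(P[:,0]-x,P[:,1]-y)<r)&(P[:,2]>z0)&(P[:,2]<z1)
    if k.sum()>5:
        a=cv2.minAreaRect(P[k][:,:2].astype(np.float32)); return k.sum(),np.round(a[0],1),np.round(a[1],1),round(a[2],1)
E
python3 - <<'E'
from h import *
s,p,M=state(); print(s["time_s"],p.round(1),s["contact_force"].round(1))
for n in ["wrist","side"]:
    pic,d=arm.grab_frame(n); save(f"pics/{n}3.png",pic); P=pts(n,d)
    print(n,"head",rect(P,590,253.5,40,214,230),"handle",rect(P,557.5,379.5,50,66,82))
    print([(r["xy"],r["conf"]) for r in arm.pinpoint(n,"head_top")])
E
```

```text
6.9333 [564.9 376.4 274.3] [-0.1 -0.4 -0.7]
wrist head (np.int64(6327), array([588.9, 253.7]), array([42.9, 42.6]), 46.7) handle (np.int64(1076), array([557.7, 378.3]), array([62.9, 11.8]), 14.3)
[([42.0, 271.0], 0.67)]
side head (np.int64(173), array([596.2, 258.2]), array([25.8, 39.2]), 3.2) handle (np.int64(269), array([556.8, 381.8]), array([62.7, 15. ]), 13.9)
[([305.0, 221.1], 0.7)]
```

View pics/wrist3.png

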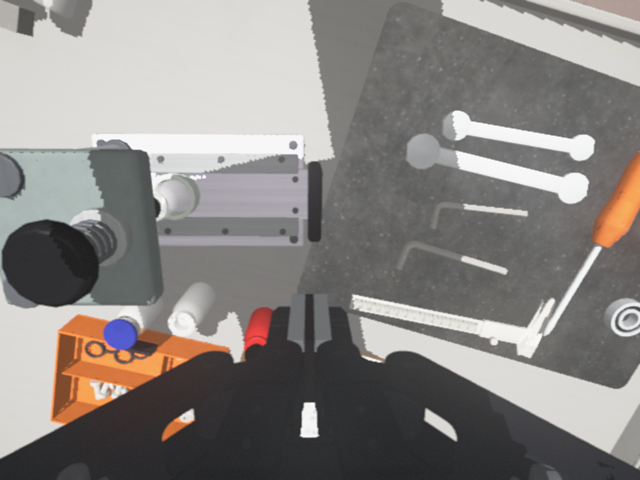

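View pics/side3.png

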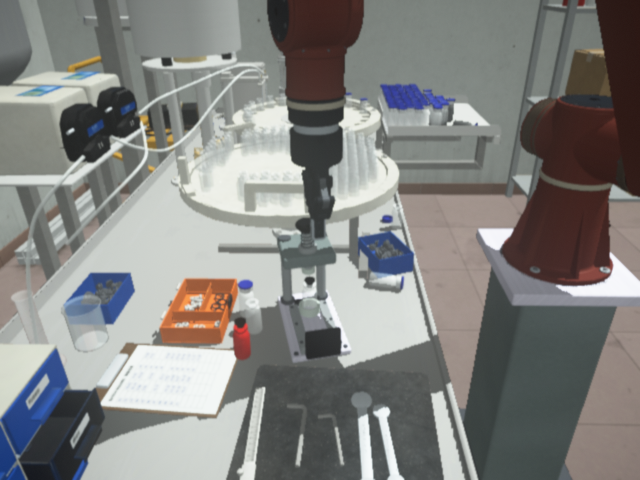

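Emit:
arm_command(
  series=[0, -0.835, -0.04, 0, 0, 0, 0, 0, -0.835, -0.05, 0, 0, 0, 0, 0, -0.835, -0.05, 0, 0, 0, 0, 0, -0.835, -0.05, 0, 0, 0, 0, 0, -0.835, -0.04, 0, 0, 0, 0],
)

```text
time_s: 7.55
position: [588.5, 252.2, 272.1]
tool_rot: [-0.089, 0.702, 0.088, 0.701]
contact_force: [0.7, 0.4, 0.6]
finger_gap: -0.2
```

Emit:
arm_command(
  series=[0.1, 0, 0, 0, 0, 0, 0, 0.2, 0, 0, 0, 0, 0, 0, 0.2, 0, 0, 0, 0, 0, 0, 0.1, 0, 0, 0, 0, 0, 0, 0, 0, 0, 0, 0, 0, 0],
)

```text
time_s: 7.97
position: [588.0, 254.3, 253.6]
tool_rot: [-0.089, 0.702, 0.089, 0.701]
contact_force: [-0.2, 0.2, -0.4]
finger_gap: 0.0
```

```bash
python3 - <<'E'
from h import *
s,p,M=state(); print(s["time_s"],p.round(1),s["contact_force"].round(1),M.round(3).tolist())
for n in ["wrist"]:
    pic,d=arm.grab_frame(n); save(f"pics/{n}4.png",pic); P=pts(n,d)
    print(n,"head",rect(P,590,253.5,40,214,230))
E
```

```text
7.9667 [588.  254.3 253.6] [-0.2  0.2 -0.4] [[-0.002, -0.25, 0.968], [-0.001, 0.968, 0.25], [-1.0, 0.0, -0.002]]
wrist head (np.int64(4433), array([585.9, 251.3]), array([33.6, 43.2]), 19.8)
```

View pics/wrist4.png

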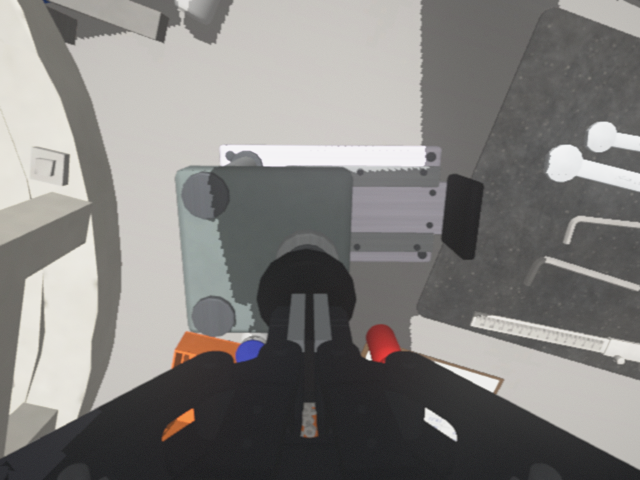

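Fingertips (310, 295–340) lie over the black head's disc (centre about (307, 300)). Descending slowly.

Emit:
arm_command(
  series=[0.1, 0, 0.02, 0, 0, 0, 0, 0.1, 0, 0.02, 0, 0, 0, 0, 0.1, 0, 0, 0, 0, 0, 0, 0.06, 0, 0, 0, 0, 0, 0, 0.04, 0, 0, 0, 0, 0, 0],
)

```text
time_s: 8.43
position: [589.9, 253.8, 242.7]
tool_rot: [-0.089, 0.702, 0.089, 0.701]
contact_force: [0.8, -0.4, 0.7]
finger_gap: -0.1
```

Emit:
arm_command(
  series=[0.05, 0, 0, 0, 0, 0, 0, 0.05, 0, 0, 0, 0, 0, 0, 0.05, 0, 0, 0, 0, 0, 0, 0.05, 0, 0, 0, 0, 0, 0, 0.05, 0, 0, 0, 0, 0, 0],
)

```text
time_s: 8.85
position: [590.1, 253.8, 235.8]
tool_rot: [-0.089, 0.701, 0.089, 0.702]
contact_force: [-0.6, -0.6, 2.8]
finger_gap: -0.0
```

Emit:
arm_command(
  series=[0.05, 0, 0, 0, 0, 0, 0, 0.05, 0, 0, 0, 0, 0, 0, 0.05, 0, 0, 0, 0, 0, 0, 0.05, 0, 0, 0, 0, 0, 0, 0.04, 0, 0, 0, 0, 0, 0],
)

```text
time_s: 9.27
position: [590.1, 253.8, 228.4]
tool_rot: [-0.089, 0.701, 0.089, 0.702]
contact_force: [-0.8, 0.1, 4.8]
finger_gap: -0.2
```

Emit:
arm_command(
  series=[0.03, 0, 0, 0, 0, 0, 0, 0.03, 0, 0, 0, 0, 0, 0, 0.03, 0, 0, 0, 0, 0, 0, 0.02, 0, 0, 0, 0, 0, 0, 0.02, 0, 0, 0, 0, 0, 0],
)

```text
time_s: 9.68
position: [590.1, 253.8, 224.6]
tool_rot: [-0.089, 0.701, 0.089, 0.702]
contact_force: [-1.6, -1.2, 5.5]
finger_gap: 0.0
```

Emit:
arm_command(
  series=[0.02, 0, 0, 0, 0, 0, 0, 0.02, 0, 0, 0, 0, 0, 0, 0.02, 0, 0, 0, 0, 0, 0, 0.02, 0, 0, 0, 0, 0, 0, 0.02, 0, 0, 0, 0, 0, 0],
)

```text
time_s: 10.1
position: [590.1, 253.9, 222.7]
tool_rot: [-0.089, 0.701, 0.089, 0.702]
contact_force: [-4.2, -0.9, 13.6]
finger_gap: -0.0
```

Emit:
arm_command(
  series=[0.02, 0, 0, 0, 0, 0, 0, 0.02, 0, 0, 0, 0, 0, 0, 0.015, 0, 0, 0, 0, 0, 0, 0.015, 0, 0, 0, 0, 0, 0, 0.01, 0, 0, 0, 0, 0, 0],
)

```text
time_s: 10.52
position: [590.2, 253.9, 220.4]
tool_rot: [-0.089, 0.701, 0.089, 0.702]
contact_force: [-4.2, -1.6, 14.5]
finger_gap: 0.1
```

Emit:
arm_command(
  series=[0.015, 0, 0, 0, 0, 0, 0, 0.015, 0, 0, 0, 0, 0, 0, 0.015, 0, 0, 0, 0, 0, 0, 0.01, 0, 0, 0, 0, 0, 0, 0.01, 0, 0, 0, 0, 0, 0],
)

```text
time_s: 10.93
position: [590.2, 253.9, 218.8]
tool_rot: [-0.088, 0.701, 0.089, 0.702]
contact_force: [-5.9, -2.8, 18.1]
finger_gap: -0.0
```

Emit:
arm_command(
  series=[0.01, 0, 0, 0, 0, 0, 0, 0.01, 0, 0, 0, 0, 0, 0, 0.01, 0, 0, 0, 0, 0, 0, 0.01, 0, 0, 0, 0, 0, 0, 0.01, 0, 0, 0, 0, 0, 0],
)

```text
time_s: 11.35
position: [590.2, 253.9, 218.6]
tool_rot: [-0.088, 0.701, 0.089, 0.702]
contact_force: [-9.8, -3.3, 28.9]
finger_gap: 0.1
```

Emit:
arm_command(
  series=[-0.003, 0, 0, 0, 0, 0, 0, 0, 0, 0, 0, 0, 0, 0, 0, 0, 0, 0, 0, 0, 0, 0, 0, 0, 0, 0, 0, 0, 0, 0, 0, 0, 0, 0, 0],
)

```text
time_s: 11.77
position: [590.2, 253.9, 218.6]
tool_rot: [-0.088, 0.701, 0.089, 0.702]
contact_force: [-8.6, -3.3, 25.8]
finger_gap: 0.0
```

Emit:
arm_command(
  series=[0, 0, 0, 0, 0, 0, 0, 0, 0, 0, 0, 0, 0, 0, 0, 0, 0, 0, 0, 0, 0, 0, 0, 0, 0, 0, 0, 0, 0, 0, 0, 0, 0, 0, 0],
)

```text
time_s: 12.18
position: [590.2, 253.9, 218.6]
tool_rot: [-0.088, 0.701, 0.089, 0.702]
contact_force: [-8.2, -2.8, 26.2]
finger_gap: 0.1
```

Emit:
arm_command(
  series=[0, 0, 0, 0, 0, 0, 0, 0, 0, 0, 0, 0, 0, 0, 0, 0, 0, 0, 0, 0, 0, 0, 0, 0, 0, 0, 0, 0, 0, 0, 0, 0, 0, 0, 0],
)

```text
time_s: 12.6
position: [590.2, 253.9, 218.6]
tool_rot: [-0.088, 0.701, 0.089, 0.702]
contact_force: [-8.7, -2.7, 25.4]
finger_gap: -0.1
```

```bash
python3 - <<'E'
from h import *
s,p,M=state(); print(s["time_s"],p.round(1),s["contact_force"].round(1))
pic,d=arm.grab_frame("side"); save("pics/s5.png",cv2.resize(pic[200:380,240:420],None,fx=3.3,fy=3.3,interpolation=cv2.INTER_CUBIC))
pic,d=arm.grab_frame("wrist"); save("pics/w5.png",pic); P=pts("wrist",d); k=np.hypot(P[:,0]-590,P[:,1]-253.5)<14; k&=(P[:,2]>190)&(P[:,2]<230); print(np.percentile(P[k,2],[10,50,90]))
E
```

```text
12.6 [590.2 253.9 218.6] [-8.7 -2.7 25.4]
[198.84906138 213.44928563 226.98205931]
```

View pics/s5.png

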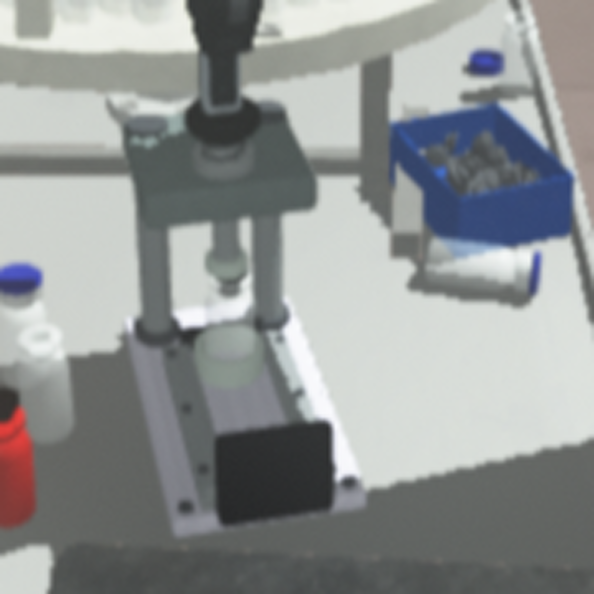

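Head down to about 200 mm, foot on the stopper, vial upright; held at about 25 N for over a second. Now I release slowly.

Emit:
arm_command(
  series=[-0.05, 0, 0, 0, 0, 0, 0, -0.1, 0, 0, 0, 0, 0, 0, -0.1, 0, 0, 0, 0, 0, 0, -0.12, 0, 0, 0, 0, 0, 0, -0.12, 0, 0, 0, 0, 0, 0],
)

```text
time_s: 13.12
position: [590.1, 253.8, 230.7]
tool_rot: [-0.089, 0.702, 0.089, 0.702]
contact_force: [-0.4, -0.5, 3.7]
finger_gap: -0.2
```

Emit:
arm_command(
  series=[-0.12, 0, 0, 0, 0, 0, 0, -0.12, 0, 0, 0, 0, 0, 0, -0.12, 0, 0, 0, 0, 0, 0, -0.4, 0, 0, 0, 0, 0, 0, -0.8, 0, 0, 0, 0, 0, 0],
)

```text
time_s: 13.53
position: [588.7, 253.4, 274.8]
tool_rot: [-0.089, 0.703, 0.088, 0.7]
contact_force: [0.9, -0.3, 0.7]
finger_gap: 0.1
```

```bash
python3 - <<'E'
from h import *
s,p,M=state(); print(s["time_s"],p.round(1),s["contact_force"].round(1))
pic,d=arm.grab_frame("side"); save("pics/s6.png",cv2.resize(pic[200:380,240:420],None,fx=3.3,fy=3.3,interpolation=cv2.INTER_CUBIC)); P=pts("side",d)
k=np.hypot(P[:,0]-590,P[:,1]-256)<22; k&=(P[:,2]>170)&(P[:,2]<232); print(np.percentile(P[k,2],[10,50,90]),rect(P,557,380,50,66,82))
plan([565,379,274],5,gap=40)
E
```

```text
13.5333 [588.7 253.4 274.8] [ 0.9 -0.3  0.7]
[173.03987327 210.02631211 222.81191409] (np.int64(262), array([556.6, 382. ]), array([62.3, 13.9]), 15.3)
0.049, 0.85, 0.041, -0.001, 0.005, 0, 40, 0.049, 0.849, 0.042, -0.001, 0.005, 0, 40, 0.05, 0.85, 0.042, -0.001, 0.005, 0, 40, 0.049, 0.85, 0.041, -0.001, 0.005, 0, 40, 0.049, 0.85, 0.042, -0.001, 0.005, 0, 40
end [565. 379. 274.] max 0.85
```

View pics/s6.png

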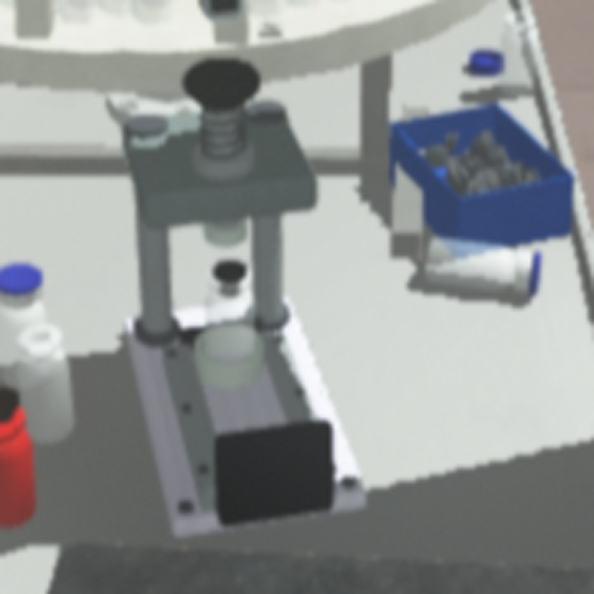

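Emit:
arm_command(
  series=[0, 0.86, 0.04, 0, 0, 0, 40, 0, 0.86, 0.04, 0, 0, 0, 40, 0, 0.86, 0.04, 0, 0, 0, 40, 0, 0.86, 0.04, 0, 0, 0, 40, 0, 0.86, 0.04, 0, 0, 0, 40],
)

```text
time_s: 14.0
position: [563.4, 381.3, 276.9]
tool_rot: [-0.089, 0.702, 0.088, 0.701]
contact_force: [0.1, -0.8, -0.6]
finger_gap: 40.1
```

Emit:
arm_command(
  series=[0.9, 0, 0, 0, 0, 0, 40, 0.9, 0, 0, 0, 0, 0, 40, 0.9, 0, 0, 0, 0, 0, 40, 0.9, 0, 0, 0, 0, 0, 40, 0, 0, 0, 0, 0, 0, 40],
)

```text
time_s: 14.42
position: [560.9, 378.9, 163.3]
tool_rot: [-0.09, 0.704, 0.087, 0.699]
contact_force: [-0.7, -0.8, -1.3]
finger_gap: 40.3
```

```bash
python3 - <<'E'
from h import *
s,p,M=state(); print(s["time_s"],p.round(1),s["contact_force"].round(1),s["finger_gap"])
pic,d=arm.grab_frame("wrist"); save("pics/w7.png",pic); P=pts("wrist",d); print(rect(P,557,380,50,66,82))
plan([563.3,380.5,57.5],5,gap=40)
E
```

```text
14.4167 [560.9 378.9 163.3] [-0.7 -0.8 -1.3] 40.25575368010421
(np.int64(2252), array([559.8, 379.6]), array([63.2, 11.9]), 14.1)
0.726, 0.006, 0.015, -0.001, -0.011, 0.003, 40, 0.726, 0.006, 0.013, -0.001, -0.011, 0.003, 40, 0.726, 0.006, 0.013, -0.001, -0.011, 0.003, 40, 0.726, 0.006, 0.012, -0.001, -0.011, 0.003, 40, 0.726, 0.005, 0.011, -0.001, -0.011, 0.003, 40
end [563.3 380.5  57.5] max 0.726
```

View pics/w7.png

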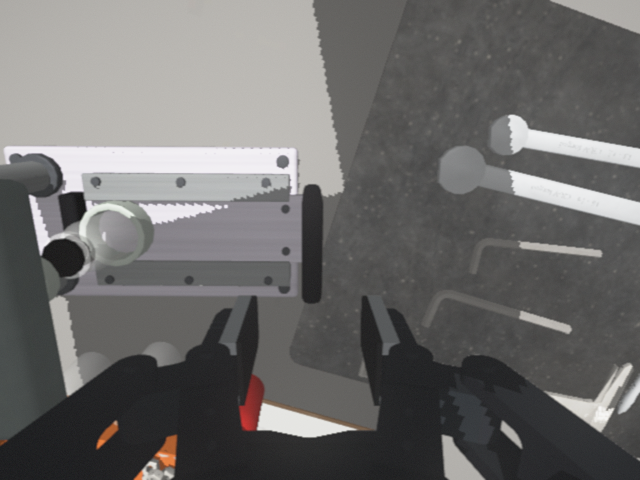

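The handle (312, 243) lies centred between the fingers, and the vial is upright in its nest. Descending.

Emit:
arm_command(
  series=[0.72, 0.005, 0.01, 0, 0, 0, 40, 0.72, 0.005, 0.01, 0, 0, 0, 40, 0.72, 0.005, 0.01, 0, 0, 0, 40, 0.72, 0.005, 0.01, 0, 0, 0, 40, 0.66, 0, 0.01, 0, 0, 0, 40],
)

```text
time_s: 14.88
position: [566.4, 381.8, 64.2]
tool_rot: [-0.088, 0.701, 0.089, 0.702]
contact_force: [1.1, -0.5, -0.0]
finger_gap: 40.2
```

Emit:
arm_command(
  series=[0, 0, 0, 0, 0, 0, 18, 0, 0, 0, 0, 0, 0, 18, 0, 0, 0, 0, 0, 0, 18, 0, 0.02, 0, 0, 0, 0, 18, 0, 0.06, 0, 0, 0, 0, 18],
)

```text
time_s: 15.3
position: [565.6, 384.0, 65.0]
tool_rot: [-0.088, 0.701, 0.089, 0.702]
contact_force: [0.2, 0.2, -0.0]
finger_gap: 17.7
```

Emit:
arm_command(
  series=[0, 0.08, 0, 0, 0, 0, 18, 0, 0.1, 0, 0, 0, 0, 18, 0, 0.12, 0, 0, 0, 0, 18, 0, 0.13, 0, 0, 0, 0, 18, 0, 0.13, 0, 0, 0, 0, 18],
)

```text
time_s: 15.72
position: [560.5, 400.2, 63.2]
tool_rot: [-0.089, 0.701, 0.088, 0.702]
contact_force: [2.6, -2.5, 2.4]
finger_gap: 18.2
```

Emit:
arm_command(
  series=[0, 0.13, 0, 0, 0, 0, 18, 0, 0.13, 0, 0, 0, 0, 18, 0, 0.13, 0, 0, 0, 0, 18, 0, 0.13, 0, 0, 0, 0, 18, 0, 0.13, 0, 0, 0, 0, 18],
)

```text
time_s: 16.13
position: [555.4, 419.1, 63.0]
tool_rot: [-0.089, 0.702, 0.089, 0.702]
contact_force: [1.6, -3.3, 1.4]
finger_gap: 17.9
```

Emit:
arm_command(
  series=[0, 0.13, 0, 0, 0, 0, 18, 0, 0.13, 0, 0, 0, 0, 18, 0, 0.13, 0, 0, 0, 0, 18, 0, 0.12, 0, 0, 0, 0, 18, 0, 0.09, 0, 0, 0, 0, 18],
)

```text
time_s: 16.55
position: [550.9, 436.6, 62.9]
tool_rot: [-0.089, 0.702, 0.089, 0.702]
contact_force: [2.8, -2.3, -0.4]
finger_gap: 17.9
```

Emit:
arm_command(
  series=[0, 0.06, 0, 0, 0, 0, 18, 0, 0.05, 0, 0, 0, 0, 18, 0, 0.05, 0, 0, 0, 0, 18, 0, 0.05, 0, 0, 0, 0, 18, 0, 0.05, 0, 0, 0, 0, 18],
)

```text
time_s: 16.97
position: [549.0, 443.7, 62.9]
tool_rot: [-0.089, 0.702, 0.088, 0.701]
contact_force: [2.5, -2.7, -1.0]
finger_gap: 18.4
```

Emit:
arm_command(
  series=[0, 0.04, 0, 0, 0, 0, 18, 0, 0.04, 0, 0, 0, 0, 18, 0, 0.03, 0, 0, 0, 0, 18, 0, 0.03, 0, 0, 0, 0, 18, 0, 0.02, 0, 0, 0, 0, 18],
)

```text
time_s: 17.38
position: [548.1, 447.3, 62.9]
tool_rot: [-0.089, 0.702, 0.087, 0.702]
contact_force: [4.8, -9.8, 1.2]
finger_gap: 18.3
```

Emit:
arm_command(
  series=[0, 0.03, 0, 0, 0, 0, 18, 0, 0.03, 0, 0, 0, 0, 18, 0, 0.02, 0, 0, 0, 0, 18, 0, 0, 0, 0, 0, 0, 18, 0, 0, 0, 0, 0, 0, 18],
)

```text
time_s: 17.8
position: [548.1, 447.4, 62.9]
tool_rot: [-0.09, 0.702, 0.086, 0.702]
contact_force: [5.4, -16.4, 3.0]
finger_gap: 17.9
```

Emit:
arm_command(
  series=[0, -0.04, 0, 0, 0, 0, 40, 0, -0.04, 0, 0, 0, 0, 40, 0, -0.02, 0, 0, 0, 0, 40, 0, 0, 0, 0, 0, 0, 40, -0.2, 0, 0, 0, 0, 0, 40],
)

```text
time_s: 18.22
position: [547.0, 447.7, 68.0]
tool_rot: [-0.089, 0.702, 0.089, 0.701]
contact_force: [-0.4, 0.3, -0.3]
finger_gap: 39.9
```

Emit:
arm_command(
  series=[-0.6, 0, 0, 0, 0, 0, 40, -1, 0, 0, 0, 0, 0, 40, -1, 0, 0, 0, 0, 0, 40, -1, 0, 0, 0, 0, 0, 40, -1, 0, 0, 0, 0, 0, 40],
)

```text
time_s: 18.63
position: [547.6, 448.0, 209.1]
tool_rot: [-0.089, 0.701, 0.089, 0.702]
contact_force: [0.6, 1.0, 0.6]
finger_gap: 40.2
```

Emit:
arm_command(
  series=[0, 0.8, -0.4, 0, 0, 0, 40, 0, 0.8, -0.4, 0, 0, 0, 40, 0, 0, -0.4, 0, 0, 0, 40, 0, 0, 0, 0, 0, 0, 40, 0, 0, 0, 0, 0, 0, 40],
)

```text
time_s: 19.05
position: [500.8, 485.7, 207.6]
tool_rot: [-0.089, 0.701, 0.089, 0.702]
contact_force: [0.4, -0.5, 0.5]
finger_gap: 40.3
```

```bash
python3 - <<'E'
from h import *
s,p,M=state(); print(s["time_s"],p.round(1),s["contact_force"].round(1))
for n in ["top","side","wrist"]:
    pic,d=arm.grab_frame(n); P=pts(n,d); save(f"pics/{n}8.png",pic)
    print(n,"handle",rect(P,541,443,50,66,82),"vialtop",rect(P,572,316,28,80,102),"head",rect(P,590,253.5,40,214,230))
    k=(np.hypot(P[:,0]-572,P[:,1]-316)<28)&(P[:,2]>75)&(P[:,2]<110); print(np.percentile(P[k,2],95) if k.sum() else 0)
    if n!="wrist":
        x0,y0=(200,160) if n=="top" else (240,200)
        save(f"pics/{n}8c.png",cv2.resize(pic[y0:y0+140,x0:x0+180],None,fx=4,fy=4,interpolation=cv2.INTER_CUBIC))
E
```

```text
19.05 [500.8 485.7 207.6] [ 0.4 -0.5  0.5]
top handle (np.int64(159), array([542. , 441.7]), array([63.7, 12.3]), 14.5) vialtop (np.int64(101), array([571.9, 315.5]), array([22.6, 24.3]), 87.5) head (np.int64(374), array([589.1, 252.8]), array([41.7, 42.9]), 88.0)
95.11873824167346
side handle (np.int64(313), array([541.1, 444.5]), array([63., 13.]), 13.8) vialtop (np.int64(128), array([570.2, 318.6]), array([22.2, 23.6]), 2.3) head (np.int64(273), array([587.8, 258.2]), array([40.4, 40.9]), 52.7)
93.18927243056785
wrist handle (np.int64(1270), array([540.2, 441.1]), array([57.5, 12.4]), 13.8) vialtop (np.int64(1331), array([572.5, 316.2]), array([25.4, 23.4]), 21.9) head None
91.9398583331494
```

View pics/top8c.png

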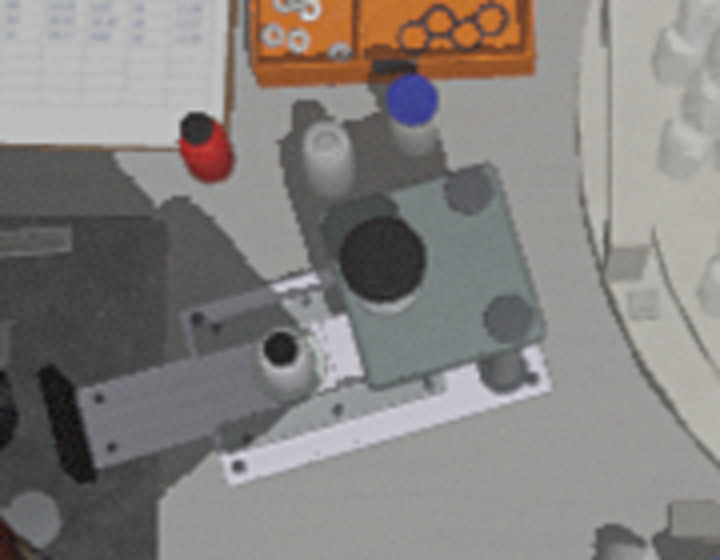

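View pics/wrist8.png

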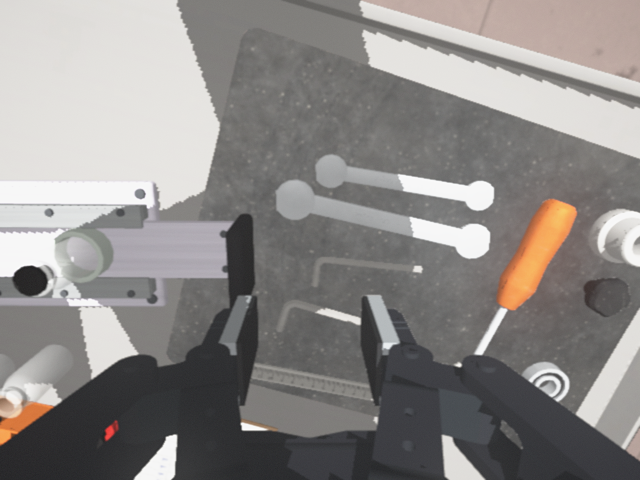

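```bash
python3 - <<'E'
from h import *
for n in ["top","side"]:
    P=pts(n,np.load(f"{n}0.npy")); k=(np.hypot(P[:,0]-572,P[:,1]-316)<28)&(P[:,2]>75)&(P[:,2]<110); print(n,np.percentile(P[k,2],95))
print(arm.sense()["contact_force"]); print(arm.sign_off())
E
```

```text
top 100.12166450783667
side 98.15740339064878
[-0.02143241 -0.01524831 -0.17792295]
the job is handed in; nothing more can be done
None
```

The stopper is pressed home and the job is handed in at about 19 s; no verdict is reported, so what follows rests on my own measurements.

- **Pushing in:** I pushed the shuttle in by its handle with the fingers standing loosely round it, until it came up against its back stop at about 23 N.
- **Pressing:** I pressed the head down slowly with the closed fingers. It came up solid, peaked at 28.9 N, and I held it at about 25–26 N for over 1.2 s. That is roughly 18–19 N on the vial, worked out from the 7 N spring.
- **Drawing out:** I let the plunger rise and drew the shuttle back to its out-stop, where the pull reached about 16 N.

**Last checks:**
- **Handle:** its centre is back within 1 mm of where it started in the top and side pictures.
- **Stopper:** its top is about 5 mm lower than at the start, 100→95 mm in the top view and 98→93 mm in the side view. The wrist camera read 92 mm, which is the full-home height.
- **Vial:** it stands upright in its nest.
- **Plunger:** the head is up at about 222 mm.
- **Bystanders:** the two waiting vials and the red one look unmoved in the final top crop. The bin and fallen vial looked in place in an earlier side picture, but I did not view them again at the end.
- **Robot:** it is clear of everything, with a contact force of about 0 N.

**Disagreements:** the three cameras differed by 2–6 mm on handle and head positions, which is within the clearances I allowed. While holding the press there was a sideways force of about 9 N on the tool. It was gone after release.

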